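# Put the garage-door opener into learning mode with the probe

### The arm

A 6-joint arm with a two-finger parallel gripper is mounted at the origin on the work surface. World frame = base frame: x ahead of the robot, y to its left, z up, the work surface at z = 0. Lengths are in m, angles in rad, forces in N, time in s.
With the tool pointing down it reaches from about 0.2 to 0.875 m from the base axis. Payload 3.4 kg.
Tool frame: the origin (TCP) lies midway between the tips of the shut fingers; the grasp point (between the pads) lies 19 mm behind it (r.hold_point_z is the distance from the TCP to the grasp point, in m); z points along the fingers, x is the direction in which the jaws open and shut, and the axes are right-handed (so a half turn about z gives the same grasp; the last joint's range is limited). The gripper opens to 94 mm and grips with 3 to 60 N. Pads are 16 mm wide; open, the fingers measure 119 mm over their backs; the gripper's body (75 mm by 177 mm) begins 78 mm behind the grasp point.
Start: joints at [-1.366, 0.276, 1.505, -0, 1.361, -0.121], TCP at [0.184, -0.545, 0.205] pointing down, gripper open.
Joint ranges: [-2.89, 2.89], [-0.75, 2.08], [0.22, 2.7], [-1.18, 4.32], [0.11, 2.71], [-2.7, 2.7]. Speed limits (rad/s): [2.57, 2.57, 3.14, 3.14, 3.14, 3.14].

### API

Orientations are given as a 3x3 rotation matrix whose columns are the frame's x, y, z axes.
In Python, from plant import r, camera gives the robot as it stands. The module is installed in compiled form; this text tells all that it offers.
- The arm moves only by the tool step_arm, never from a script. Its argument "motion" is a list of rows, each a list of 5 numbers: the shift along the tool's x, y, z in units of 40 mm (1.0 is 40 mm), then the turn about the tool's z in units of 5 degrees (1.0 is 5 degrees), then the opening in per cent of the stroke, from 0 (shut) to 100 (fully open). A call has exactly 10 rows; each row is the pose to reach, as a shift and turn from the pose commanded when the call began, along the tool's axes at that moment; what a row does not reach only later rows make up. A row lasts 1/8 s, in which the tool goes at most 62.5 mm and 10.7 degrees, less where a joint would pass 70% of its speed; a pose out of reach is approached as far as the arm can. A call with a gripper value outside its range is refused whole. The fingers move at their own pace and stop on an object; the grip force is fixed at half the most. Time passes only in rows, so rows that repeat a pose let the fingers close, or fill a call up. It gives the time, the measured TCP pose, the force and the opening at its end, in the units of the state.
- r.state(): the state, without advancing time (a new reading comes with each control period).
- camera(name): name is "scene" or "side" or "wrist"; returns a dict with "img" (384x512x3 uint8, red, green, blue), "depth" (384x512 float32, m along the optical axis (not along the pixel's ray), 0 where there is no reading), "fx", "fy", "cx", "cy" (pixels), "rvec" (rotation vector, rad) and "tvec" (3), from world to camera coordinates, as OpenCV has them. Camera axes: x right, y down, z forward; pixel columns grow to the right and rows downward; lengths in m; the calibration is good to about 2 mm. A picture is of the moment at which its call begins.
- r.finish_job(): hands the job in, once; it reports no verdict.
The state is a dict: "clock": time; "qpos": joint angles; "joint_vel": joint speeds; "tau": joint torques, N m; "eef_pos": TCP position; "tcp_rot": TCP orientation; "force": force on the tool from outside, world axes, zero at the start; "torque": the same for the moment, N m; "opening": opening from 0.0 (shut) to 1.0 (fully open).
Only numpy, scipy, OpenCV 4.12 (cv2) and the standard library are available. Lean on these libraries where they do the work, as an engineer would, in place of code of your own. Each camera call takes 0.05 s, during which the arm holds its last target. There are 200 camera calls.

### The job

The garage-door opener lying on the bench has to learn a new remote. Lift the slim straight probe up and off its hook on the tool rail, use its tip to push the small recessed button in the opener's control panel fully down and hold it there for at least a second, then hang the probe back on the hook it came from and let go. Do not press the opener's raised run button, and leave the scraper and the spanner hanging where they are.

Things in the scene. Friction and masses are not known exactly. Their poses are not given: they have to be found in the camera images.
- probe: Slim probe hanging on the rail: steel ring, black handle, thin straight shank, 195 mm long, 110 g. Origin: centre of the ring; z up along the tool (shank to -z). The ring lies in the y-z plane, x runs along the hook. Ring: opening 30 mm, outer diameter 44 mm, bar 6 mm. Swings lightly about its hook.
- probe_grip (a point): Point on the probe's axis 38 mm below its origin, where it can be gripped from above, fingers closing along the probe's y while it hangs. Handle: 18 mm (x) by 22 mm (y), from 22 to 88 mm below the origin. The ring's top stands 60 mm above this point, the hook's end 63 mm above it.
- probe_tip (a point): End of the probe's rounded tip, 173 mm below its origin. The shank, 6 mm round, runs up from here for 85 mm to the handle.
- tool_rail: Rail screwed to the bench: a level steel bar 14 mm thick, 370 mm long along y, centre line 250 mm up, on two posts 344 mm apart; origin on the bench under its middle. Three hooks at y = -120, 0, +120 mm stick out to -x (towards the robot). One tool hangs on each, which one varies, 72 mm out from the bar, ring centre 238 mm up.
- hook_end (a point): End of the middle hook (the others are alike). Hooks: 7 mm round wire, level 250 mm up (centre line) for 97 mm from the bar, then slanting up to an end 112 mm from the bar whose top is 262.5 mm up. A ring comes off by rising about 16 mm (10 to 22) from where it hangs, then moving 65 mm or more out along the rail's -x; it goes back on the reverse way.
- scraper: A scraper hanging on the rail: same ring and handle as the probe but a broad flat blade 50 mm wide; 155 mm below its origin at the ring's centre. To be left hanging.
- spanner: An all-steel spanner hanging on the rail by a like ring, 166 mm below its origin at the ring's centre, forked jaw 35 mm wide at the bottom. To be left hanging.
- opener: Garage-door opener head, white housing 300 (x) by 190 (y) mm, 105 mm high, fixed; origin under its middle. Clear lamp cover on the +x half, up to 121 mm. Grey control panel at the -x end, face 104 mm up: white plunger in a round hole at (-106, 34) mm, raised oblong run button at (-106, -14), two flush slotted trimmers by the +y edge, black terminal strip, 115 mm up, by the -y edge.
- learn_top (a point): Centre of the top of the recessed button: a 13.6 mm round plunger in a round hole 17 mm across, 8 mm below the panel's face (96 mm above the bench) when up. It moves with the plunger, straight down.
- learn (a joint): Travel of the recessed button: 0 up, 0.005 m fully down. Spring: 2.5 N to start, 5 N when fully down, then a hard stop; it springs back up.
- run_top (a point): Centre of the top of the raised run button, 24 by 38 mm, standing 7 mm above the panel.
- run (a joint): Travel of the raised run button: 0 up, 0.004 m fully down (2 to 4 N, springs back). Not to be pressed.

How it is judged:
On the way, in this order (a step that is already met when the one before it is completed fails the run):
1. the probe is off its hook, clear of the rail and more than 80 mm from where it hung (distance of probe from where it was at the start of the episode above 0.08 m and contact force between probe and tool_rail below 0.05 N), for 0.2 s.
2. the recessed button is held down (over 4 of its 5 mm) by the probe's tip for 0.8 s (value of joint learn above 0.004 m and distance between probe_tip and learn_top below 0.009 m and contact force between probe and opener above 0.5 N), for 0.8 s.
At the end, for the whole second after the job is handed in: The probe hangs by its ring on the hook it came from (anywhere along that hook: ring centre within 75 mm of where it hung and 225 to 250 mm up), upright within 0.25 rad, borne by the rail and nearly still (under 0.1 m/s); the recessed button has sprung back up (under 1 mm) (distance of probe from where it was at the start of the episode below 0.075 m and height (world z) of probe between 0.225 and 0.25 m and angle between probe's own z axis and vertical below 0.25 rad and contact force between probe and tool_rail above 0.2 N and linear speed of probe below 0.1 m/s and value of joint learn below 0.001 m); the robot touches nothing.
It fails at once if the raised run button is pressed (over 2.5 mm) (value of joint run above 0.0025 m).
It fails at once if the scraper is knocked off or shoved more than 50 mm along its hook (distance of scraper from where it was at the start of the episode above 0.05 m).
It fails at once if the spanner is knocked off or shoved more than 50 mm along its hook (distance of spanner from where it was at the start of the episode above 0.05 m).
It also fails if it takes over 64 s, if anything falls off the work surface, if the arm or the gripper's body presses on something with over 40 N, if the wrist force passes 120 N, or if a joint passes its speed limit or range.

## Working session

There is one attempt and no reset: what is moved stays moved. The work goes in short steps, Python scripts to look and compute and a tool call to move; the robot and the scene stay as the last step left them, time stands still between calls to the robot, and variables do not carry over. Pictures are saved under pics/ and viewed, about 8 in all and at most 12, crops included, and the job is handed in when it is done.

Besides the shell and the picture viewer there is one more tool, called after "Call:" as a command line: name --pt "numbers of a row" for each row, then --argument value for the rest. step_arm: Moves the arm, as the interface text tells. Its arguments: {"type":"object","properties":{"motion":{"type":"array","items":{"type":"array","items":{"type":"number"}}}},"required":["motion"]}

```bash
mkdir -p pics
cat > h.py <<'E'
import numpy as np, cv2
from plant import r, camera
def save(c,n): cv2.imwrite('pics/'+n+'.png', cv2.cvtColor(c['img'],cv2.COLOR_RGB2BGR))
def pts(c):
    R=cv2.Rodrigues(np.array(c['rvec'],float))[0]; t=np.array(c['tvec'],float).ravel()
    v,u=np.mgrid[:c['depth'].shape[0],:c['depth'].shape[1]]; d=c['depth']
    P=np.stack([(u-c['cx'])/c['fx']*d,(v-c['cy'])/c['fy']*d,d],-1)
    return (P-t)@R
E
python3 - <<'E'
from h import *
np.set_printoptions(precision=4,suppress=True)
a=camera('scene');b=camera('side')
im=np.hstack([a['img'],b['img']]); 
save(a,'s1');save(b,'d1')
for n,c in(('s1',a),('d1',b)): np.savez(n,**c)
for c in(a,b):
    R=cv2.Rodrigues(np.array(c['rvec'],float))[0]; print(-R.T@np.array(c['tvec']).ravel(), R[2],c['fx'])
print(r.state()['eef_pos'],r.state()['tcp_rot'],r.hold_point_z, r.state()['clock'])
E
```

```text
[1.106  0.1084 1.0268] [-0.5578 -0.0979 -0.8242] 404.2976457663552
[0.4487 0.6965 0.9315] [ 0.0567 -0.682  -0.7292] 472.9209600332644
[ 0.1839 -0.5443  0.2047] [[ 0.32   -0.9474 -0.0003]
 [-0.9474 -0.32    0.0016]
 [-0.0016 -0.0002 -1.    ]] 0.0188 0.1
```

View pics/s1.png

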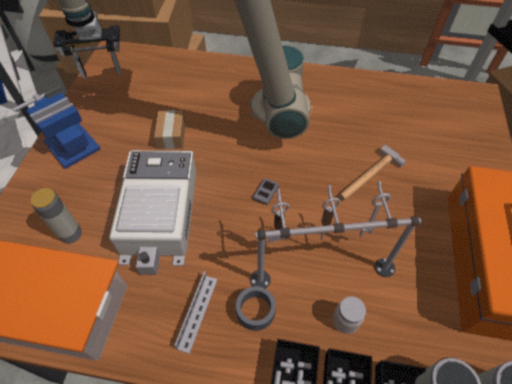

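View pics/d1.png

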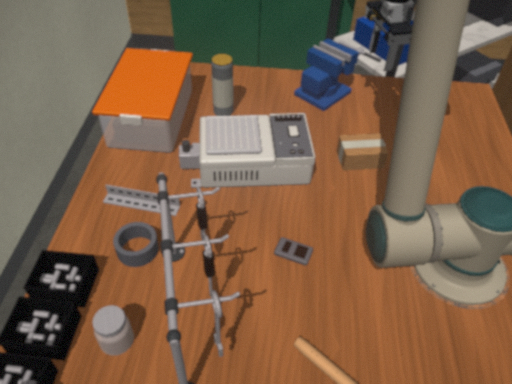

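The scene view shows the opener at (155,205) with its panel at the top, and the rail from (262,235) to (418,220). Black-handled tools hang on the left hook (280,210) and the middle hook (328,210), with the steel spanner on the right (380,205). The side view shows the same tools at (202,215), (208,260) and (218,325). I'll zoom in to tell the probe from the scraper.

Run:
```python
from h import *
np.set_printoptions(precision=3,suppress=True)
s=cv2.imread('pics/s1.png');d=cv2.imread('pics/d1.png')
a=cv2.resize(s[170:290,240:430],(800,505),interpolation=cv2.INTER_CUBIC)[:, :]
b=d[170:360,140:260]
a=cv2.resize(s[175:285,250:410],(480,330),interpolation=cv2.INTER_CUBIC)
a2=cv2.resize(s[145:225,120:200],(270,270),interpolation=cv2.INTER_CUBIC)
a3=cv2.resize(d[110:190,240:320],(210,210),interpolation=cv2.INTER_CUBIC)
b=cv2.resize(b,(320,507),interpolation=cv2.INTER_CUBIC)
o=np.zeros((600,800,3),np.uint8);o[:330,:480]=a;o[330:600,:270]=a2;o[330:540,270:480]=a3;o[:507,480:]=b
cv2.imwrite('pics/crop1.png',o)
class C(dict):pass
for n in('s1','d1'):
    c=dict(np.load('%s.npz'%n)); P=pts(c); ok=c['depth']>0
    # rail bar points: z 0.245..0.262
    m=ok&(P[...,2]>.235)&(P[...,2]<.275)&(P[...,0]>.3)&(P[...,0]<.9)&(abs(P[...,1])<.45)
    v,u=np.nonzero(m); print(n,len(u),u.min(),u.max(),v.min(),v.max()); Q=P[m]; 
    H,xe,ye=np.histogram2d(Q[:,0],Q[:,1],bins=[np.arange(.4,.86,.02),np.arange(-.3,.4,.02)]); 
    print(xe[0],ye[0]);print('\n'.join(''.join('%3d'%x for x in row) for row in H))
    # opener panel
    for z0,z1 in((.100,.108),(.108,.125)):
        m=ok&(P[...,2]>z0)&(P[...,2]<z1)&(P[...,1]<0)&(P[...,0]>.2); v,u=np.nonzero(m);Q=P[m]
        print(z0,len(Q),Q.min(0),Q.max(0),u.min(),u.max(),v.min(),v.max())
```

```text
s1 1750 255 420 180 240
0.4 -0.3
  0  0  0  0  0  0  0  0  0  0  0  0  0  0  0  0  0  0  0  0  0  0  0  0  0  0  0  0  0  0  0  0  0  0
  0  0  0  0  0  0  0  0  0  0  0  0  0  0  0  0  0  0  0  0  0  0  0  0  0  0  0  0  0  0  0  0  0  0
  0  0  0  0  0  0  0  0  0  0  0  0  0  0  0  0  0  0  0  0  0  0  0  0  0  0  0  0  0  0  0  0  0  0
  0  0  0  0  0  0  0  0  0  0  0  0  0  0  0  0  0  0  0  0  0  0  0  0  0  0  0  0  0  0  0  0  0  0
  0  0  0  0  0  0  0  0  0  0  0  0  0  0  0  0  0  0  0  0  0  0  0  0  0  0  0  0  0 12  0  0  0  0
  0  0  0  0  0  0  0  0  0  0  0  0  0  0  0  0  0  0  0  0  0  0  0  0  0  0  0  0  0 21  5  0  0  0
  0  0  0  0  0  0  0  0  0  0  0  0  0  0  0  0  0  0  0  0  0  0  0 11 13  0  0  0  0 42 47  9  0  0
  0  0  0  0  0  0  0  0  0  0  0  0  0  0  0  0  0  0  3  0  0  0  0  0 22 14  0  0  0  1 24  0  0  0
  0  0  0  0  0  0  0  0  0  0  0  0  0  0  0  0  0  0 29  0  0  0  0 23 38  0  0  0  0  0 26  1  0 11
  0  0  0  0  0  0  0  0  0  0  0  0  0  0  0  0  0  1 41 20  0  0  0  0 21  2  0  0  0  0 29 42 56 82
  0  0  0  0  0  0  0  0  0  0  0  0 
[... 3073 characters left out ...]
0  0  0  0  0  0  0  0  0  0  0  0  0  0  0  0  0
  0  0  0  0  0  0  0  0  0  0  0  0  0  0  0  0  0  0  0  0  0  0  0  0  0  0  0  0  0  0  0  0  0  0
  0  0  0  0  0  0  0  0  0  0  0  0  0  0  0  0  0  0  0  0  0  0  0  0  0  0  0  0  0  0  0  0  0  0
  0  0  0  0  0  0  0  0  0  0  0  0  0  0  0  0  0  0  0  0  0  0  0  0  0  0  0  0  0  0  0  0  0  0
  0  0  0  0  0  0  0  0  0  0  0  0  0  0  0  0  0  0  0  0  0  0  0  0  0  0  0  0  0  0  0  0  0  0
  0  0  0  0  0  0  0  0  0  0  0  0  0  0  0  0  0  0  0  0  0  0  0  0  0  0  0  0  0  0  0  0  0  0
0.1 2423 [ 0.202 -0.986  0.1  ] [ 1.507 -0.173  0.108] 0 360 0 163
0.108 3876 [ 0.213 -0.968  0.108] [ 1.507 -0.011  0.125] 0 366 0 222
```

View pics/crop1.png

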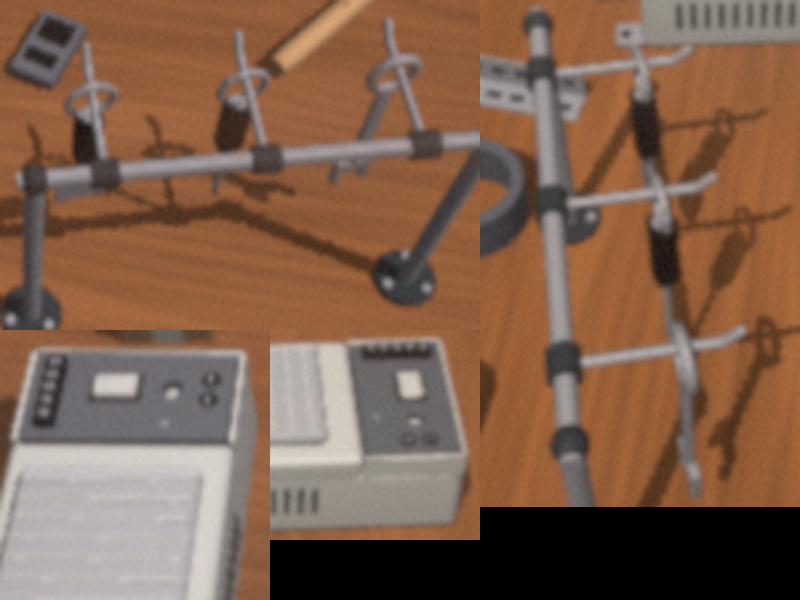

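The crop shows a broad blade behind the left tool (85,185), so that is the scraper. The middle tool has a thin shank at (215,185), so it is the probe, and the spanner is on the right. The plunger sits at (172,392) and (415,421) in the crop, which is scene pixel (171,163.4) and side pixel (295.2,144.7).

```bash
cat >> h.py <<'E'
def tri(obs):
    A=[];
    for c,u,v in obs:
        R=cv2.Rodrigues(np.array(c['rvec'],float))[0]; P=np.hstack([R,np.array(c['tvec'],float).reshape(3,1)])
        x=(u-c['cx'])/c['fx'];y=(v-c['cy'])/c['fy']; A+=[x*P[2]-P[0],y*P[2]-P[1]]
    s=np.linalg.svd(np.array(A))[2][-1]; return s[:3]/s[3]
E
python3 - <<'E'
from h import *
np.set_printoptions(precision=4,suppress=True)
a=dict(np.load('s1.npz'));b=dict(np.load('d1.npz'))
print('learn',tri([(a,171,163.4),(b,295.2,144.7)]), 'run',tri([(a,120+116*80/270,145+55*80/270),(b,240+140*80/210,110+54*80/210)]))
Q=[]
for c in(a,b):
    P=pts(c);m=(c['depth']>0)&(P[...,2]>.225)&(P[...,2]<.275)&(P[...,0]>.4)&(P[...,0]<.75)&(P[...,1]<.45)&(P[...,1]>-.05);Q.append(P[m])
    m=(c['depth']>0)&(P[...,2]>.095)&(P[...,2]<.124)&(P[...,0]>.2)&(P[...,0]<.75)&(P[...,1]<-.1)&(P[...,1]>-.5);O=P[m]
    rr=cv2.minAreaRect(O[:,:2].astype(np.float32));print('opener',rr,len(O))
    y=np.deg2rad(rr[2]);
for i,q in enumerate(Q):
    k=np.ones(len(q),bool)
    k=q[:,0]+.42*q[:,1]>.685
    for _ in range(8):
        f=np.polyfit(q[k,1],q[k,0],1); k=abs(np.polyval(f,q[:,1])-q[:,0])<.009
    print('rail',f,k.sum(),q[k].mean(0),q[k,1].min(),q[k,1].max())
    yaw=np.arctan(-f[0]); 
    X=np.array([np.cos(yaw),np.sin(yaw)]);Y=np.array([-X[1],X[0]])
    c0=np.array([f[1],0]); l=np.c_[(q[:,:2]-c0)@X,(q[:,:2]-c0)@Y,q[:,2]]
    h=l[(l[:,0]<-.015)]
    print('yaw',yaw,'X',X)
    for lo in np.unique(np.round(h[:,1],2)): print(lo,(abs(h[:,1]-lo)<.005).sum(),end='; ')
    print()
    hk=h[(h[:,0]>-.05)] # hooks near bar
    for kk in (.05,.17,.29):
        s=abs(hk[:,1]-kk)<.06
        if s.any():
            ym=np.median(hk[s,1]); e=h[abs(h[:,1]-ym)<.005]; print('hook y',ym,'end x',e[:,0].min(),c0+Y*ym, 'bar ends',l[abs(l[:,0])<.01,1].min(),l[abs(l[:,0])<.01,1].max())
            w=h[(abs(h[:,1]-ym)<.03)&(abs(h[:,1]-ym)>.008)&(h[:,0]<-.04)]; print(' ring local',w.mean(0),w.min(0),w.max(0),len(w))
    np.save('loc%d'%i,np.array([c0[0],yaw]))
E
```

```text
learn [ 0.4068 -0.27    0.1035] run [ 0.4145 -0.3164  0.1129]
opener ((0.523927628993988, -0.35520583391189575), (0.30352601408958435, 0.3277011215686798), 9.042769432067871) 6142
opener ((0.5286473035812378, -0.35552293062210083), (0.29948002099990845, 0.3305428624153137), 9.90858268737793) 5040
rail [-0.2855  0.6925] 1191 [0.6329 0.2087 0.255 ] 0.029748682323114752 0.38770510493962396
yaw 0.2780676558465803 X [0.9616 0.2745]
0.08 20; 0.09 26; 0.1 117; 0.11 23; 0.12 8; 0.2 22; 0.21 24; 0.22 108; 0.23 23; 0.24 5; 0.31 1; 0.32 31; 0.33 44; 0.34 108; 0.35 22; 0.36 9; 
hook y 0.09776165034221716 end x -0.11376431742147324 [0.6657 0.094 ] bar ends 0.03320266030658184 0.40415991277998503
 ring local [-0.074   0.0979  0.2427] [-0.0801  0.0772  0.2251] [-0.0674  0.1177  0.26  ] 62
hook y 0.21741400097896255 end x -0.1120791385404948 [0.6328 0.2091] bar ends 0.03320266030658184 0.40415991277998503
 ring local [-0.0738  0.2168  0.2438] [-0.0788  0.197   0.2267] [-0.0687  0.2375  0.2577] 57
hook y 0.33690389575069013 end x -0.11403990376732812 [0.6   0.324] bar ends 0.03320266030658184 0.40415
[... 312 characters left out ...]
.23 42; 0.24 3; 0.32 22; 0.33 118; 0.34 190; 0.35 57; 0.36 18; 
hook y 0.09652073246610976 end x -0.11032247688801025 [0.6647 0.0928] bar ends 0.028967226289015154 0.4004896146051357
 ring local [-0.0718  0.1018  0.2445] [-0.0765  0.0774  0.2254] [-0.066   0.1162  0.2612] 58
hook y 0.21614063020865482 end x -0.11061682825561896 [0.6318 0.2078] bar ends 0.028967226289015154 0.4004896146051357
 ring local [-0.072   0.2221  0.2454] [-0.0771  0.1965  0.2252] [-0.0665  0.237   0.2593] 70
hook y 0.33591287955421656 end x -0.11097399996616428 [0.5988 0.323 ] bar ends 0.028967226289015154 0.4004896146051357
 ring local [-0.0721  0.3428  0.2484] [-0.0784  0.3162  0.2256] [-0.0648  0.3575  0.2607] 112
```

```bash
cat >> h.py <<'E'
def go(p,yawx=None,st=None):
    s=r.state(); R=np.array(s['tcp_rot']); d=R.T@(np.array(p)-s['eef_pos'])/.04
    t=0
    if yawx is not None:
        v=R.T@np.array([np.cos(yawx),np.sin(yawx),0]); t=np.rad2deg(np.arctan2(v[1],v[0]))/5
    print('rows',np.round(d,3),'turn',round(t,3),'clock',s['clock']); return d,t
E
python3 - <<'E'
from h import *
np.set_printoptions(precision=4,suppress=True)
c=camera('wrist');s=r.state();R=np.array(s['tcp_rot'])
Rc=cv2.Rodrigues(np.array(c['rvec'],float))[0];p=-Rc.T@np.array(c['tvec']).ravel()
print('cam in tool',R.T@(p-s['eef_pos']),'\n',R.T@Rc.T,c['fx'])
go([.407,-.27,.28],-1.2924)
E
```

```text
cam in tool [ 0.001  -0.077  -0.1785] 
 [[ 1.     -0.0005 -0.0014]
 [ 0.0008  0.9647  0.2635]
 [ 0.0013 -0.2635  0.9647]] 340.7529272246211
rows [-4.716 -7.478 -1.872] turn 0.544 clock 0.15
```

Call:
step_arm --pt "-1.0 -1.5 -0.4 0.54 100" --pt "-2.0 -3 -0.4 0.54 100" --pt "-3 -4.5 -0.4 0.54 100" --pt "-4 -6 -0.4 0.54 100" --pt "-4.5 -7 -0.4 0.54 100" --pt "-4.7 -7.3 -0.4 0.54 100" --pt "-4.7 -7.3 -0.4 0.54 100" --pt "-4.7 -7.3 -0.4 0.54 100" --pt "-4.7 -7.3 -0.4 0.54 100" --pt "-4.7 -7.3 -0.4 0.54 100"

```text
clock: 1.4
eef_pos: [0.3998, -0.2742, 0.2214]
tcp_rot: [[0.273, -0.962, -0.0], [-0.962, -0.273, -0.0], [0.0, 0.0, -1.0]]
force: [0.1, 0.8, 0.7]
opening: 0.999
```

Run:
```python
from h import *
np.set_printoptions(precision=4,suppress=True)
c=camera('wrist');np.savez('w1',**c);im=c['img'][...,::-1]
P=pts(c)
g=cv2.resize(im[60:360,80:460],(760,600),interpolation=cv2.INTER_CUBIC);cv2.imwrite('pics/w1.png',g)
print(r.state()['eef_pos'],r.state()['clock'])
R=cv2.Rodrigues(np.array(c['rvec'],float))[0]
p=R@np.array([.407,-.27,.1])+np.array(c['tvec']).ravel();print(p[:2]/p[2]*c['fx']+[c['cx'],c['cy']])
```

```text
[ 0.4    -0.2741  0.2214] 1.45
[255.2637 179.6711]
```

View pics/w1.png

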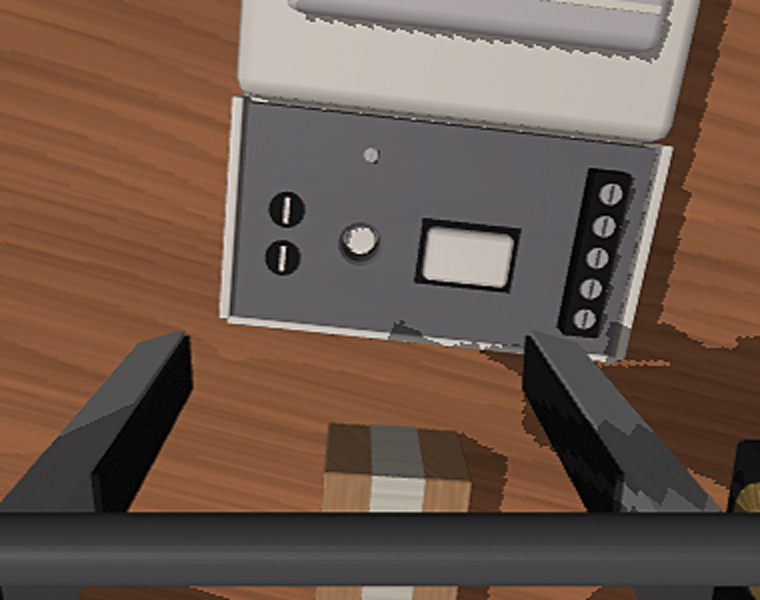

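The wrist picture shows the panel clearly. The plunger is at crop (361,240), which is full-image pixel (260.5,180), and the run button at (467,255) is well to its right.

Run:
```python
from h import *
np.set_printoptions(precision=4,suppress=True)
a=dict(np.load('s1.npz'));b=dict(np.load('d1.npz'));c=dict(np.load('w1.npz'))
u,v=260.5,180
P=pts(c);print('depth plunger',P[178:183,259:263].reshape(-1,3).mean(0),'panel',P[200:204,256:264].reshape(-1,3).mean(0))
print('tri',tri([(a,171,163.4),(b,295.2,144.7),(c,u,v)]),tri([(a,171,163.4),(c,u,v)]),tri([(b,295.2,144.7),(c,u,v)]))
R=cv2.Rodrigues(np.array(c['rvec'],float))[0];o=-R.T@np.array(c['tvec']).ravel()
for (x,y,z) in((u,v,.096),(80+359.5/2,60+241.5/2,.104)):
    d=R.T@np.array([(x-c['cx'])/c['fx'],(y-c['cy'])/c['fy'],1]);print(o+d*(z-o[2])/d[2])
# to rail: standoff above first
X=np.array([.9615,.2748]);ring=np.array([.632,.2085])-.072*X;print('ring',ring)
go([*ring,.33],-1.2924); go([*ring,.181])
```

```text
depth plunger [ 0.4069 -0.275   0.0953] panel [ 0.3892 -0.279   0.1032]
tri [ 0.4068 -0.2726  0.1014] [ 0.4066 -0.2726  0.0998] [ 0.407  -0.2748  0.1002]
[ 0.4071 -0.2749  0.096 ]
[ 0.408  -0.2739  0.104 ]
ring [0.5628 0.1887]
rows [-10.016  -7.078  -2.716] turn -0.017 clock 1.45
rows [-10.016  -7.078   1.009] turn 0 clock 1.45
```

Call:
step_arm --pt "0 0 -1.5 0 100" --pt "-1.5 -1 -2.7 0 100" --pt "-2.7 -2 -2.7 0 100" --pt "-4 -3 -2.7 0 100" --pt "-5.2 -4 -2.7 0 100" --pt "-6.5 -5 -2.7 0 100" --pt "-8 -6 -2.7 0 100" --pt "-9.2 -6.8 -2.7 0 100" --pt "-10 -7.08 -2.7 0 100" --pt "-10 -7.08 -2.7 0 100"

```text
clock: 2.7
eef_pos: [0.5631, 0.1928, 0.3283]
tcp_rot: [[0.28, -0.96, -0.001], [-0.96, -0.28, 0.001], [-0.001, 0.001, -1.0]]
force: [-0.6, -0.2, -1.0]
opening: 0.998
```

Call:
step_arm --pt "0 0 0 0 100" --pt "0 0 0 0 100" --pt "0 0 0 0 100" --pt "0 0 0 0 100" --pt "0 0 0 0 100" --pt "0 0 0 0 100" --pt "0 0 0 0 100" --pt "0 0 0 0 100" --pt "0 0 0 0 100" --pt "0 0 0 0 100"

```text
clock: 3.95
eef_pos: [0.5627, 0.1893, 0.3294]
tcp_rot: [[0.275, -0.961, -0.0], [-0.961, -0.275, -0.0], [0.0, 0.0, -1.0]]
force: [-0.1, 1.7, -0.0]
opening: 1.0
```

Run:
```python
from h import *
np.set_printoptions(precision=4,suppress=True)
c=camera('wrist');np.savez('w2',**c);save(c,'w2');P=pts(c)
s=r.state();print(s['eef_pos'],s['qpos'],s['clock'])
yaw=.278;X=np.array([np.cos(yaw),np.sin(yaw)]);Y=np.array([-X[1],X[0]]);c0=np.array([.632,.2085])
L=np.stack([(P[...,:2]-c0)@X,(P[...,:2]-c0)@Y,P[...,2]],-1)
ok=c['depth']>0
def show(n,m):
    q=L[ok&m]; print(n,len(q),q.min(0),q.max(0),np.median(q,0)) if len(q) else print(n,0)
z=L[...,2]
bar=ok&(z>.24)&(z<.262)&(abs(L[...,0])<.02)&(abs(L[...,1])<.1)&(abs(L[...,1])>.02);print('bar fit',np.polyfit(L[bar][:,1],L[bar][:,0],1),bar.sum())
show('hook',(z>.24)&(z<.27)&(abs(L[...,1])<.012)&(L[...,0]<-.02)&(L[...,0]>-.06))
show('hook out',(z>.24)&(z<.27)&(abs(L[...,1])<.012)&(L[...,0]<-.085))
show('ring',(z>.22)&(z<.27)&(abs(L[...,1])<.03)&(abs(L[...,1])>.008)&(L[...,0]<-.03))
show('handle',(z>.15)&(z<.215)&(abs(L[...,1])<.03)&(L[...,0]<-.03)&(L[...,0]>-.12))
```

```text
[0.5627 0.1893 0.3294] [ 0.2074  0.2651  1.2214 -0.0001  1.6551  1.4994] 4.0
bar fit [-0.0001 -0.0001] 4212
hook 468 [-0.06   -0.0046  0.2495] [-0.0203  0.0016  0.2547] [-0.0398 -0.0014  0.2523]
hook out 299 [-0.1104 -0.0048  0.2489] [-0.0851  0.0017  0.2622] [-0.0985 -0.0015  0.254 ]
ring 418 [-0.0769 -0.0226  0.2213] [-0.0661  0.0192  0.2588] [-0.0712 -0.0099  0.2455]
handle 268 [-0.0821 -0.0124  0.1548] [-0.0622  0.01    0.215 ] [-0.0646  0.0032  0.2057]
```

View pics/w2.png

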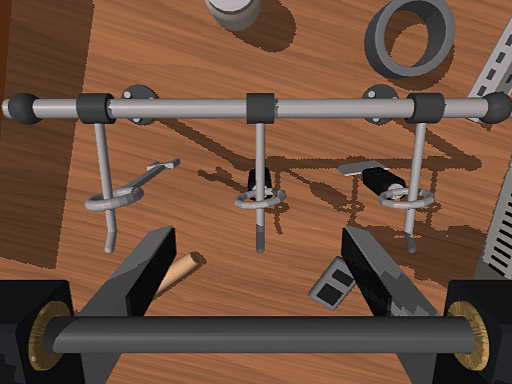

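The wrist view confirms the probe's ring at (260,199) on the middle hook. The scraper is on the right in this picture and the spanner on the left. The correction is 2 mm, so I'll descend and grip.

Call:
step_arm --pt "0.05 0 0.6 0 100" --pt "0.05 0 1.2 0 100" --pt "0.05 0 1.8 0 100" --pt "0.05 0 2.4 0 100" --pt "0.05 0 3.0 0 100" --pt "0.05 0 3.4 0 100" --pt "0.05 0 3.6 0 100" --pt "0.05 0 3.7 0 100" --pt "0.05 0 3.7 0 100" --pt "0.05 0 3.7 0 100"

```text
clock: 5.25
eef_pos: [0.5638, 0.1874, 0.1822]
tcp_rot: [[0.275, -0.961, 0.001], [-0.961, -0.275, 0.0], [0.0, -0.001, -1.0]]
force: [-0.0, 0.1, 0.3]
opening: 0.999
```

Call:
step_arm --pt "0 0 0 0 60" --pt "0 0 0 0 45" --pt "0 0 0 0 35" --pt "0 0 0 0 28" --pt "0 0 0 0 24" --pt "0 0 0 0 15" --pt "0 0 0 0 10" --pt "0 0 0 0 10" --pt "0 0 0 0 10" --pt "0 0 0 0 10"

```text
clock: 6.5
eef_pos: [0.5633, 0.1874, 0.1815]
tcp_rot: [[0.275, -0.961, 0.0], [-0.961, -0.275, -0.0], [0.0, -0.0, -1.0]]
force: [-0.8, 1.1, -0.5]
opening: 0.44
```

Run:
```python
from h import *
np.set_printoptions(precision=4,suppress=True)
s=r.state();print(s['eef_pos'],s['clock'],s['opening'],s['force'],s['torque'])
go([.5632,.1873,.181])
```

```text
[0.5633 0.1874 0.1815] 6.5 0.4402712011526292 [-0.795   1.0936 -0.4793] [0.0704 0.0453 0.008 ]
rows [0.001 0.003 0.011] turn 0 clock 6.5
```

Call:
step_arm --pt "0 0 0 0 10" --pt "0 0 0 0 10" --pt "0 0 0 0 10" --pt "0 0 0 0 10" --pt "0 0 0 0 10" --pt "0 0 0 0 10" --pt "0 0 0 0 10" --pt "0 0 0 0 10" --pt "0 0 0 0 10" --pt "0 0 0 0 10"

```text
clock: 7.75
eef_pos: [0.5633, 0.1873, 0.1814]
tcp_rot: [[0.275, -0.961, -0.0], [-0.961, -0.275, -0.0], [0.0, 0.0, -1.0]]
force: [0.1, 0.3, -1.0]
opening: 0.439
```

Run:
```python
from h import *
c=camera('wrist');d=camera('side')
g=np.zeros((600,800,3),np.uint8)
g[:384,:512]=c['img'][...,::-1]; g[384:,:]=0
e=d['img'][...,::-1][150:360,130:290]; g[:378,512:]=cv2.resize(e,(288,378),interpolation=cv2.INTER_CUBIC)
cv2.imwrite('pics/g1.png',g[:384]); print(r.state()['opening'])
```

```text
0.4407726284639346
```

View pics/g1.png

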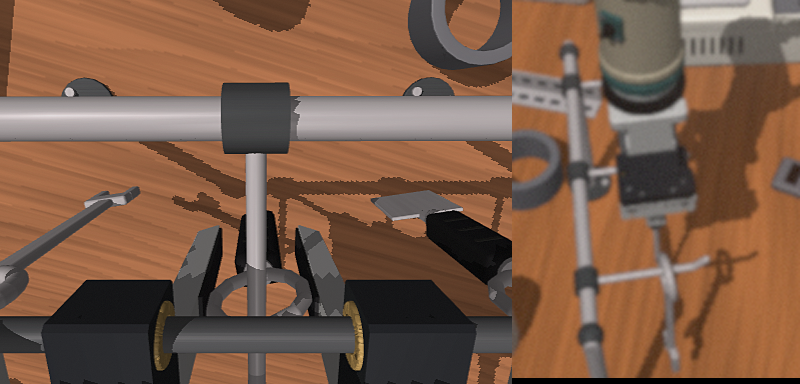

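The fingers have stopped at 41 mm, apparently on the ring's 44 mm sides rather than on the handle. I'll measure the finger profile and the contact in the tool frame.

Run:
```python
from h import *
np.set_printoptions(precision=4,suppress=True)
c1=dict(np.load('w1.npz'));c2=camera('wrist')
s=r.state();print(s['eef_pos'],s['opening'],s['clock'])
Rn=np.array(s['tcp_rot'])
for n,c,p in(('open',c1,np.array([.4,-.2741,.2214])),('now',c2,s['eef_pos'])):
    P=(pts(c)-p)@Rn; ok=(c['depth']>0)&(abs(P[...,1])<.02)&(P[...,2]<.005)&(P[...,2]>-.12)&(abs(P[...,0])<.07); Q=P[ok]
    print(n)
    for z in np.arange(0,-.12,-.008):
        q=Q[abs(Q[:,2]-z)<.004]; 
        a=q[q[:,0]>0,0];b=q[q[:,0]<0,0]
        f=lambda t,: np.percentile(t,[0,5,25,50,75,100])*1e3 if len(t) else '-'
        print('z%4.0f'%(z*1e3),len(q),'R',f(a),'L',f(-b))
```

```text
[0.5633 0.1873 0.1814] 0.43621870874681895 7.9
open
z   0 185 R [47.6318 47.7362 47.8845 48.0177 49.4786 55.2918] L [45.7647 45.8792 46.0451 46.2067 47.4664 53.0159]
z  -8 464 R [47.4666 47.7544 47.952  48.6601 53.0874 59.7577] L [45.7061 45.9376 46.1259 46.7596 50.9952 57.6638]
z -16 547 R [47.5695 47.7337 47.9447 49.1322 53.9726 59.6409] L [45.5856 45.8715 46.0653 47.0074 51.7965 57.8812]
z -24 636 R [47.4366 47.7094 47.9567 48.9284 53.6318 59.8715] L [45.6662 45.873  46.0799 47.2593 51.9713 57.8404]
z -32 727 R [47.5221 47.7012 47.9488 48.783  54.0653 59.835 ] L [45.689  45.8755 46.0833 47.083  51.8296 58.1167]
z -40 853 R [47.4928 47.71   47.9592 49.1228 54.0172 59.9476] L [45.4904 45.7916 46.0732 47.1633 52.2645 58.3669]
z -48 1003 R [47.3058 47.6904 47.9335 48.8341 53.5658 60.2579] L [45.5675 45.7567 46.0528 47.0339 51.7537 58.4958]
z -56 1154 R [47.3159 47.6549 47.9607 49.2619 54.3155 60.2917] L [45.4006 45.7743 46.1054 47.3274 52.3186 58.338 ]
z -64 1231 R [47.3296 47.6493 48.031  49.7272 54.7521 60.2143] L [45.3379 45.7853 46.1426 47.8838 52.9607 58.7688]
z -72 1293 R [47.44
[... 1689 characters left out ...]
6.027  31.7708]
z -72 2253 R [ 0.0074  0.3789  1.8281 10.8482 22.9811 32.0953] L [ 0.0228  0.3361  1.5526  3.1905 22.2265 29.8908]
z -80 542 R [22.7282 22.8643 23.2342 25.0602 27.0601 29.7883] L [20.8775 21.076  21.4229 23.2925 25.1296 27.9931]
z -88 306 R [22.667  22.796  22.9111 22.9986 23.0733 23.3054] L [20.8131 20.9415 21.071  21.1521 21.2274 21.4745]
z -96 451 R [22.6106 22.7734 22.8973 22.9847 23.073  23.3247] L [20.7218 20.909  21.0454 21.1323 21.2216 21.5002]
z-104 533 R [22.5246 22.7602 22.9039 22.9962 23.1005 23.5054] L [20.6771 20.8973 21.033  21.1221 21.207  21.5571]
z-112 495 R [21.9151 22.0372 22.4783 22.9171 23.0684 23.6663] L [19.9297 20.1241 20.7784 21.0617 21.2224 21.6156]
```

The fingers are straight plates, so they clamp the ring by its sides with a 41 mm gap, and the handle hangs free between them. A firm two-sided ring grip can still lift this light probe and press straight down. I'll lift it 16 mm, move out, and check that the probe hangs straight.

Call:
step_arm --pt "0 0 -0.1 0 5" --pt "0 0 -0.2 0 5" --pt "0 0 -0.3 0 5" --pt "0 0 -0.4 0 5" --pt "0 0 -0.41 0 5" --pt "0 0 -0.41 0 5" --pt "0 0.2 -0.41 0 5" --pt "0 0.4 -0.41 0 5" --pt "0 0.6 -0.41 0 5" --pt "0 0.6 -0.41 0 5"

```text
clock: 9.15
eef_pos: [0.5394, 0.1805, 0.1981]
tcp_rot: [[0.275, -0.961, 0.0], [-0.961, -0.275, -0.0], [0.0, 0.0, -1.0]]
force: [0.4, -0.7, -0.7]
opening: 0.439
```

```bash
cat >> h.py <<'E'
def probe(c=None,view=None):
    c=c or camera('wrist'); s=r.state();R=np.array(s['tcp_rot'])
    P=(pts(c)-s['eef_pos'])@R
    ok=(c['depth']>0)&(abs(P[...,0])<.03)&(abs(P[...,1])<.06)
    hsv=cv2.cvtColor(c['img'],cv2.COLOR_RGB2HSV)
    for z in np.arange(-.07,.13,.012):
        m=ok&(abs(P[...,2]-z)<.006)&(abs(P[...,0])<.0195); q=P[m]
        if len(q): print('z%4.0f n%4d'%(z*1e3,len(q)),'x',np.round(np.percentile(q[:,0],[3,50,97])*1e3,1),'y',np.round(np.percentile(q[:,1],[3,50,97])*1e3,1))
    print(s['eef_pos'],s['opening'],s['force'],s['clock'])
E
python3 - <<'E'
from h import *
np.set_printoptions(precision=4,suppress=True)
probe()
E
```

```text
z -70 n 493 x [-17.1  13.4  18.8] y [-4.8 -3.2  1.5]
z -58 n3276 x [-17.3   0.3  17.3] y [-58.  -22.8   5.2]
z -46 n 922 x [-16.9  -3.2  17.3] y [-30.7  -0.2   3.9]
z -34 n 698 x [-9.8  4.4 10.6] y [-8.7 -3.6  6.8]
z -22 n 259 x [-10.    4.5  10.7] y [-9.2 -7.4 -4.5]
z -10 n 178 x [-9.9  5.3 10.9] y [-9.2 -7.3 -3.9]
z   2 n 146 x [-9.9  5.6 10.7] y [-9.3 -7.4 -3.6]
z  14 n 113 x [-10.    5.9  10.9] y [-9.2 -7.2 -3.6]
z  26 n  64 x [-10.    5.8  10.4] y [-9.2 -7.4 -5.2]
[0.54   0.1807 0.1981] 0.43806872293367344 [ 0.7447  0.0737 -0.7808] 9.2
```

The probe is held upright: the handle's front face stays at y = -9.2 mm along its length and its axis is within 0.5 mm of the TCP. I'll carry on out.

Call:
step_arm --pt "0 0.4 0 0 5" --pt "0 0.8 0 0 5" --pt "0 1.2 0 0 5" --pt "0 1.6 0 0 5" --pt "0 2.0 0 0 5" --pt "0 2.4 -0.4 0 5" --pt "0 2.5 -1.0 0 5" --pt "0 2.5 -1.6 0 5" --pt "0 2.5 -2.0 0 5" --pt "0 2.5 -2.0 0 5"

```text
clock: 10.45
eef_pos: [0.4447, 0.1533, 0.28]
tcp_rot: [[0.275, -0.961, 0.004], [-0.961, -0.275, 0.001], [0.0, -0.004, -1.0]]
force: [-0.1, -0.4, -1.2]
opening: 0.437
```

Run:
```python
from h import *
np.set_printoptions(precision=4,suppress=True)
probe()
go([.4073,-.2745,.262],-1.2924)
```

```text
z -70 n 568 x [-19.3  13.1  18.9] y [-5.9 -4.3  0.9]
z -58 n 421 x [-19.5 -14.8  19.2] y [-6.4 -0.4  2.1]
z -46 n1052 x [-16.7  -0.4  16.5] y [-5.6 -1.2  2.7]
z -34 n1164 x [-9.7  0.7 10.3] y [-9.8 -5.7  6. ]
z -22 n 421 x [-19.4   0.2  10.4] y [-10.4  -9.1  -3.9]
z -10 n 332 x [-10.1   0.2  10.6] y [-10.3  -9.1  -4.8]
z   2 n 282 x [-9.6  0.4 10.4] y [-10.4  -9.2  -6.4]
z  14 n 226 x [-9.6  0.4 10.5] y [-10.5  -9.2  -6.5]
z  26 n 124 x [-9.1  0.3 10.6] y [-10.4  -9.1  -6.9]
z  38 n   9 x [-3.   0.6  3.2] y [-7.9 -7.1 -6.5]
z  50 n  17 x [-1.2  1.3  3.1] y [-3.5 -3.3 -2. ]
z  62 n  37 x [-1.7  0.6  3.6] y [-3.7 -2.9 -1.8]
z  74 n  36 x [-1.8  1.   3.7] y [-3.8 -3.2 -1.2]
z  86 n  28 x [-1.2  1.4  3.8] y [-3.7 -3.2 -1.6]
z  98 n  26 x [-1.2  1.4  3.9] y [-3.8 -3.2 -1.7]
z 110 n  17 x [-1.2  0.5  4. ] y [-3.9 -3.2 -1.5]
[0.4441 0.1532 0.2788] 0.4357304906956789 [ 0.4441  0.1631 -1.221 ] 10.5
rows [10.027  3.826  0.416] turn 0.003 clock 10.5
```

Call:
step_arm --pt "0.7 0.3 0 0 5" --pt "1.8 0.7 0 0 5" --pt "3 1.15 0 0 5" --pt "4.2 1.6 0 0 5" --pt "5.4 2.06 0 0 5" --pt "6.6 2.5 0 0 5" --pt "7.8 3.0 0 0 5" --pt "8.9 3.4 0 0 5" --pt "9.7 3.7 0 0 5" --pt "10.0 3.83 0 0 5"

```text
clock: 11.75
eef_pos: [0.4061, -0.2747, 0.2769]
tcp_rot: [[0.273, -0.962, -0.001], [-0.962, -0.273, 0.001], [-0.002, 0.001, -1.0]]
force: [0.3, 0.6, -1.6]
opening: 0.435
```

Call:
step_arm --pt "0 0 0.2 0 5" --pt "0 0 0.4 0 5" --pt "0 0 0.6 0 5" --pt "0 0 0.8 0 5" --pt "0 0 0.8 0 5" --pt "0 0 0.8 0 5" --pt "0 0 0.8 0 5" --pt "0 0 0.8 0 5" --pt "0 0 0.8 0 5" --pt "0 0 0.8 0 5"

```text
clock: 13.0
eef_pos: [0.4068, -0.2735, 0.2459]
tcp_rot: [[0.275, -0.961, 0.0], [-0.961, -0.275, -0.0], [0.0, -0.0, -1.0]]
force: [0.3, 0.2, -0.7]
opening: 0.439
```

Run:
```python
from h import *
np.set_printoptions(precision=4,suppress=True)
c=camera('wrist'); im=c['img'][...,::-1]
R=cv2.Rodrigues(np.array(c['rvec'],float))[0]
p=R@np.array([.4073,-.2745,.1])+np.array(c['tvec']).ravel();uv=(p[:2]/p[2]*c['fx']+[c['cx'],c['cy']]).astype(int);print(uv)
u,v=uv;cv2.imwrite('pics/p1.png',cv2.resize(im[v-60:v+60,u-80:u+80],(640,480),interpolation=cv2.INTER_CUBIC))
probe(c); go([.4073,-.2745,.209],-1.2924)
```

```text
[258 181]
z -70 n 498 x [-17.4  13.5  18.8] y [-5.3 -3.8  1.2]
z -58 n 409 x [-19.4 -15.   19.2] y [-5.8  0.1  2.4]
z -46 n 955 x [-16.8  -1.6  17.1] y [-5.3 -0.4  3.4]
z -34 n1248 x [-9.3  0.7 10.2] y [-9.1 -4.2  6.6]
z -22 n 424 x [-9.6  0.7 10.4] y [-9.8 -8.5 -5.7]
z -10 n 329 x [-9.6  0.6 10.6] y [-9.8 -8.6 -5.8]
z   2 n 277 x [-9.5  0.1 10.5] y [-9.8 -8.6 -5.9]
z  14 n 235 x [-9.5  0.  10.4] y [-9.7 -8.6 -5.8]
z  26 n 141 x [-9.4  0.6 10.4] y [-9.7 -8.4 -6.1]
z  38 n  14 x [-3.1 -0.1  3. ] y [-7.6 -6.7 -5.4]
z  50 n  14 x [-1.3  1.2  3.1] y [-2.9 -2.4 -1.4]
z  62 n  38 x [-1.7  0.5  3.5] y [-2.9 -2.4 -1. ]
z  74 n  35 x [-1.9  1.3  3.6] y [-3.  -2.2 -0.4]
z  86 n  26 x [-1.2  1.3  3.7] y [-2.9 -2.2 -1.1]
z  98 n  26 x [-1.2  1.3  3.8] y [-2.8 -2.3 -0.9]
z 110 n  21 x [-1.3  1.3  3.9] y [-2.9 -2.3 -0.8]
[ 0.4068 -0.2735  0.2459] 0.4406796806542011 [ 0.1475  0.1864 -1.3077] 13.05
rows [ 0.026 -0.005  0.922] turn 0.002 clock 13.05
```

View pics/p1.png

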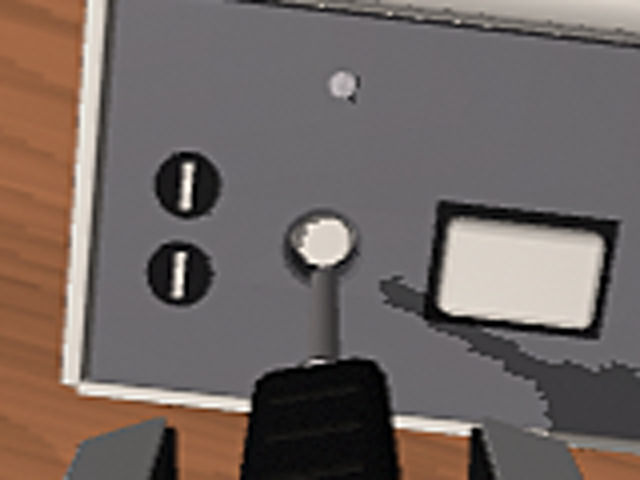

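The plunger shows at (325,240) in the crop, with the shank and tip (325,275) lined up just short of it, as expected from the height difference. I'll go down.

Call:
step_arm --pt "0 -0.01 0.2 0 5" --pt "0 -0.01 0.4 0 5" --pt "0 -0.01 0.6 0 5" --pt "0 -0.01 0.7 0 5" --pt "0 -0.01 0.78 0 5" --pt "0 -0.01 0.84 0 5" --pt "0 -0.01 0.88 0 5" --pt "0 -0.01 0.92 0 5" --pt "0 -0.01 0.95 0 5" --pt "0 -0.01 0.95 0 5"

```text
clock: 14.3
eef_pos: [0.4074, -0.2736, 0.2082]
tcp_rot: [[0.275, -0.961, 0.001], [-0.961, -0.275, -0.001], [0.001, -0.0, -1.0]]
force: [0.1, -0.1, 3.0]
opening: 0.434
```

Run:
```python
from h import *
np.set_printoptions(precision=4,suppress=True)
probe()
```

```text
z -70 n 511 x [-18.1  13.3  18.8] y [-5.5 -3.8  1.1]
z -58 n 406 x [-19.3 -15.   19.2] y [-6.   0.1  2.6]
z -46 n 970 x [-16.7  -0.7  17.1] y [-5.2 -0.4  3.5]
z -34 n1230 x [-9.4  0.7 10.2] y [-9.2 -4.3  6.6]
z -22 n 420 x [-9.6  0.2 10.4] y [-9.7 -8.5 -6. ]
z -10 n 326 x [-9.7  0.4 10.4] y [-9.7 -8.5 -5.9]
z   2 n 279 x [-9.6  0.6 10.4] y [-9.7 -8.6 -5.9]
z  14 n 238 x [-9.7  0.3 10.4] y [-9.7 -8.5 -5.8]
z  26 n 139 x [-9.5 -0.  10.1] y [-9.6 -8.4 -6.1]
z  38 n  12 x [-3.   0.2  2.3] y [-7.7 -6.7 -5.4]
z  50 n  14 x [-1.6  0.5  3.1] y [-2.9 -2.3 -1.1]
z  62 n  38 x [-1.7  1.2  3.5] y [-2.7 -2.2 -1. ]
z  74 n  32 x [-1.9  0.9  3.6] y [-2.7 -2.2 -0.5]
z  86 n  31 x [-2.   1.3  3.7] y [-2.7 -2.1 -0.4]
z  98 n 430 x [-18.7   0.4  18.7] y [-53.1 -25.2  30.1]
z 110 n3564 x [-18.6  -0.4  18.6] y [-57.2 -22.8  25.4]
z 122 n 217 x [-16.1   0.4  16.1] y [-58.2  -3.4   7.5]
[ 0.4074 -0.2736  0.2082] 0.43486315340184456 [0.4748 0.1631 3.1501] 14.35
```

Call:
step_arm --pt "0 0 0.02 0 5" --pt "0 0 0.04 0 5" --pt "0 0 0.055 0 5" --pt "0 0 0.055 0 5" --pt "0 0 0.055 0 5" --pt "0 0 0.055 0 5" --pt "0 0 0.055 0 5" --pt "0 0 0.055 0 5" --pt "0 0 0.055 0 5" --pt "0 0 0.055 0 5"

```text
clock: 15.6
eef_pos: [0.4077, -0.2737, 0.2066]
tcp_rot: [[0.275, -0.961, 0.001], [-0.961, -0.275, -0.001], [0.001, -0.001, -1.0]]
force: [-0.4, 0.0, 8.5]
opening: 0.444
```

The force on the button is about 9.7 N, above the 5 N spring load, so it is on the hard stop. I'll hold for another 1.25 s.

Call:
step_arm --pt "0 0 0 0 5" --pt "0 0 0 0 5" --pt "0 0 0 0 5" --pt "0 0 0 0 5" --pt "0 0 0 0 5" --pt "0 0 0 0 5" --pt "0 0 0 0 5" --pt "0 0 0 0 5" --pt "0 0 0 0 5" --pt "0 0 0 0 5"

```text
clock: 16.85
eef_pos: [0.4077, -0.2737, 0.2066]
tcp_rot: [[0.275, -0.961, 0.001], [-0.961, -0.275, -0.001], [0.001, -0.001, -1.0]]
force: [-1.1, 2.7, 7.7]
opening: 0.435
```

Call:
step_arm --pt "0 0 -0.2 0 5" --pt "0 0 -0.5 0 5" --pt "0 0 -0.9 0 5" --pt "0 0 -1.3 0 5" --pt "0 0 -1.7 0 5" --pt "0 0 -1.9 0 5" --pt "0 0 -1.9 0 5" --pt "0 0 -1.9 0 5" --pt "0 0 -1.9 0 5" --pt "0 0 -1.9 0 5"

```text
clock: 18.1
eef_pos: [0.4071, -0.2732, 0.2813]
tcp_rot: [[0.275, -0.961, -0.001], [-0.961, -0.275, 0.0], [-0.001, 0.0, -1.0]]
force: [0.3, 0.4, -1.5]
opening: 0.436
```

Run:
```python
from h import *
np.set_printoptions(precision=4,suppress=True)
probe()
X=np.array([.9613,.2753]);g=np.array([.5633,.1873])
go([*(g-.12*X),.281],-1.2924)
go([*(g-.12*X),.1975],-1.2924)
```

```text
z -70 n 495 x [-17.2  13.3  18.7] y [-5.2 -3.7  0.9]
z -58 n 400 x [-19.3 -14.8  19.2] y [-5.7  0.2  2.5]
z -46 n 938 x [-16.5  -1.2  17.2] y [-5.2 -0.3  3.5]
z -34 n1255 x [-9.3  0.6 10.1] y [-9.1 -4.   6.6]
z -22 n 429 x [-9.6  0.1 10.4] y [-9.7 -8.4 -5.8]
z -10 n 329 x [-9.7  0.1 10.3] y [-9.7 -8.5 -5.7]
z   2 n 276 x [-9.6  0.6 10.5] y [-9.7 -8.5 -5.7]
z  14 n 233 x [-9.7 -0.  10.3] y [-9.7 -8.5 -5.7]
z  26 n 144 x [-9.4  0.5 10.3] y [-9.6 -8.4 -6.1]
z  38 n  15 x [-3.2 -0.1  2.9] y [-7.6 -6.6 -5.3]
z  50 n  11 x [-1.5  0.5  2.4] y [-2.8 -2.3 -1.2]
z  62 n  38 x [-1.8  0.4  3.4] y [-2.8 -2.2 -0.8]
z  74 n  34 x [-1.9  1.2  3.5] y [-2.7 -2.  -0.4]
z  86 n  30 x [-2.   0.8  3.6] y [-2.6 -2.1 -0.1]
z  98 n  27 x [-1.3  1.2  3.7] y [-2.6 -2.2 -0.8]
z 110 n  20 x [-1.4  1.2  3.8] y [-2.5 -2.2 -0.1]
[ 0.4071 -0.2733  0.2814] 0.4407721505749557 [-0.1614 -0.7495 -0.8837] 18.15
rows [-9.995 -3.922  0.012] turn 0.003 clock 18.15
rows [-9.994 -3.922  2.1  ] turn 0.003 clock 18.15
```

The probe's pose in the grip is unchanged. I'll go back in front of the hook.

Call:
step_arm --pt "-0.7 -0.3 0 0 5" --pt "-1.8 -0.7 0 0 5" --pt "-3 -1.2 0 0 5" --pt "-4.2 -1.65 0 0 5" --pt "-5.4 -2.1 0 0 5" --pt "-6.6 -2.6 0 0 5" --pt "-7.8 -3.05 0 0 5" --pt "-8.9 -3.5 0 0 5" --pt "-9.7 -3.8 0 0 5" --pt "-10.0 -3.92 0 0 5"

```text
clock: 19.4
eef_pos: [0.4478, 0.1558, 0.2815]
tcp_rot: [[0.278, -0.961, -0.0], [-0.961, -0.278, -0.0], [0.0, 0.0, -1.0]]
force: [0.6, -0.7, -0.5]
opening: 0.438
```

Call:
step_arm --pt "0 0 0.3 0 5" --pt "0 0 0.6 0 5" --pt "0 0 1.0 0 5" --pt "0 0 1.4 0 5" --pt "0 0 1.8 0 5" --pt "0 0 2.0 0 5" --pt "0 0 2.1 0 5" --pt "0 0 2.1 0 5" --pt "0 0 2.1 0 5" --pt "0 0 2.1 0 5"

```text
clock: 20.65
eef_pos: [0.4482, 0.1544, 0.1981]
tcp_rot: [[0.275, -0.961, 0.001], [-0.961, -0.275, 0.0], [0.0, -0.001, -1.0]]
force: [-0.1, 0.6, -1.0]
opening: 0.439
```

Run:
```python
from h import *
np.set_printoptions(precision=4,suppress=True)
s=r.state();print(s['eef_pos'],s['force'],s['opening'])
go([.5633,.1873,.1975],-1.2924)
```

```text
[0.4482 0.1544 0.1981] [-0.0843  0.6235 -1.0212] 0.4389354355959015
rows [ 0.001 -2.992  0.017] turn 0.005 clock 20.65
```

Call:
step_arm --pt "0 -0.3 0 0 5" --pt "0 -0.65 0 0 5" --pt "0 -1.0 0 0 5" --pt "0 -1.35 0 0 5" --pt "0 -1.7 0 0 5" --pt "0 -2.05 0 0 5" --pt "0 -2.4 0 0 5" --pt "0 -2.75 0 0 5" --pt "0 -2.95 0 0 5" --pt "0 -2.98 0 0 5"

```text
clock: 21.9
eef_pos: [0.5629, 0.1872, 0.1974]
tcp_rot: [[0.275, -0.961, -0.0], [-0.961, -0.275, -0.0], [0.0, 0.0, -1.0]]
force: [-0.3, -0.9, -1.5]
opening: 0.436
```

Run:
```python
from h import *
np.set_printoptions(precision=4,suppress=True)
s=r.state();print(s['eef_pos'],s['force'],s['torque'],s['opening'])
c=camera('wrist');save(c,'w5')
go([.5633,.1873,.1815],-1.2924)
```

```text
[0.5629 0.1872 0.1974] [-0.2734 -0.8618 -1.5317] [-0.0189 -0.0112  0.0094] 0.4359356562211503
rows [ 0.001 -0.018  0.399] turn 0.003 clock 21.95
```

View pics/w5.png

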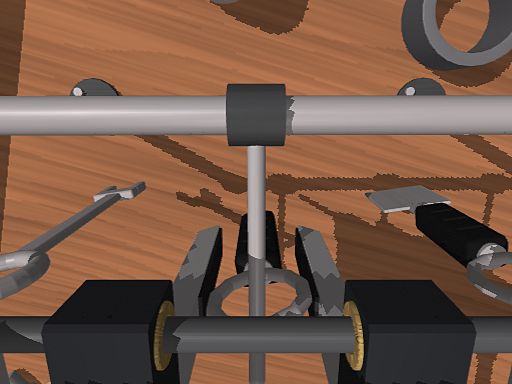

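The hook passes through the ring (260,285), and the scraper and spanner still hang in place. I'll lower it onto the hook and open the gripper gently.

Call:
step_arm --pt "0 0 0.1 0 5" --pt "0 0 0.2 0 5" --pt "0 0 0.3 0 5" --pt "0 0 0.38 0 5" --pt "0 0 0.4 0 5" --pt "0 0 0.4 0 5" --pt "0 0 0.4 0 47" --pt "0 0 0.4 0 55" --pt "0 0 0.4 0 75" --pt "0 0 0.4 0 100"

```text
clock: 23.2
eef_pos: [0.5626, 0.1871, 0.1817]
tcp_rot: [[0.275, -0.961, 0.0], [-0.961, -0.275, -0.0], [0.0, -0.0, -1.0]]
force: [0.9, -0.2, 0.2]
opening: 0.727
```

Call:
step_arm --pt "0 0 0 0 100" --pt "0 0 0 0 100" --pt "0 0 0 0 100" --pt "0 0 0 0 100" --pt "0 0 0 0 100" --pt "0 0 0 0 100" --pt "0 0 0 0 100" --pt "0 0 0 0 100" --pt "0 0 0 0 100" --pt "0 0 0 0 100"

```text
clock: 24.45
eef_pos: [0.5625, 0.1871, 0.1816]
tcp_rot: [[0.275, -0.961, 0.0], [-0.961, -0.275, -0.0], [0.0, -0.0, -1.0]]
force: [0.1, 0.4, 0.0]
opening: 1.0
```

Call:
step_arm --pt "0 0 -0.4 0 100" --pt "0 0 -0.9 0 100" --pt "0 0 -1.4 0 100" --pt "0 0 -2.0 0 100" --pt "0 0 -2.6 0 100" --pt "0 0 -3.2 0 100" --pt "0 0 -3.6 0 100" --pt "0 0 -3.7 0 100" --pt "0 0 -3.7 0 100" --pt "0 0 -3.7 0 100"

```text
clock: 25.7
eef_pos: [0.5621, 0.187, 0.3286]
tcp_rot: [[0.275, -0.961, -0.002], [-0.961, -0.275, -0.001], [-0.0, 0.002, -1.0]]
force: [0.5, 0.3, -0.2]
opening: 1.001
```

Call:
step_arm --pt "0 0 0 0 100" --pt "0 0 0 0 100" --pt "0 0 0 0 100" --pt "0 0 0 0 100" --pt "0 0 0 0 100" --pt "0 0 0 0 100" --pt "0 0 0 0 100" --pt "0 0 0 0 100" --pt "0 0 0 0 100" --pt "0 0 0 0 100"

```text
clock: 26.95
eef_pos: [0.5626, 0.1871, 0.3296]
tcp_rot: [[0.275, -0.961, 0.0], [-0.961, -0.275, -0.0], [0.0, -0.0, -1.0]]
force: [-0.1, -0.8, -0.3]
opening: 0.997
```

Run:
```python
from h import *
np.set_printoptions(precision=4,suppress=True)
yaw=.278;X=np.array([np.cos(yaw),np.sin(yaw)]);Y=np.array([-X[1],X[0]]);c0=np.array([.632,.2085])
for i in range(2):
    c=camera('wrist');P=pts(c)
    L=np.stack([(P[...,:2]-c0)@X,(P[...,:2]-c0)@Y,P[...,2]],-1);z=L[...,2];ok=c['depth']>0
    for n,m in(('ring',(z>.21)&(z<.27)&(abs(L[...,1])<.03)&(abs(L[...,1])>.008)&(L[...,0]<-.03)),('handle',(z>.15)&(z<.215)&(abs(L[...,1])<.03)&(L[...,0]<-.03)&(L[...,0]>-.12))):
        q=L[ok&m];print(n,len(q),q.min(0),q.max(0))
cv2.imwrite('pics/f.png',c['img'][...,::-1])
d=dict(camera('scene'));e=camera('wrist')
a=dict(np.load('s1.npz'))['img'];print(r.state()['clock'],r.state()['opening'],r.state()['force'])
cv2.imwrite('pics/f2.png',np.vstack([np.pad(cv2.resize(d['img'][140:260,110:430],(800,300))[...,::-1],((0,0),(0,0),(0,0))),cv2.resize(a[140:260,110:430],(800,300))[...,::-1]]))
```

```text
ring 494 [-0.0812 -0.0231  0.2105] [-0.0632  0.0185  0.2594]
handle 271 [-0.0828 -0.0127  0.1533] [-0.0627  0.0099  0.215 ]
ring 492 [-0.0811 -0.0231  0.2106] [-0.0631  0.0185  0.2595]
handle 265 [-0.0826 -0.0127  0.1532] [-0.0626  0.01    0.215 ]
27.15 0.9990962158899456 [-0.4588 -0.2594 -0.1921]
```

View pics/f.png

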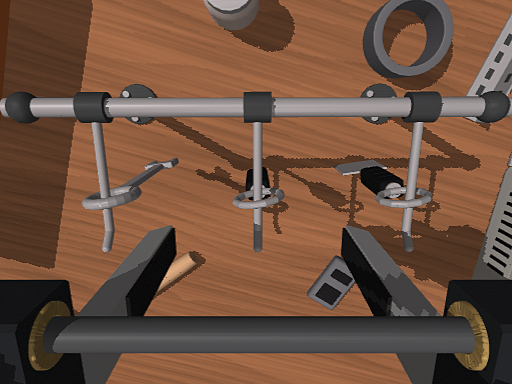

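View pics/f2.png

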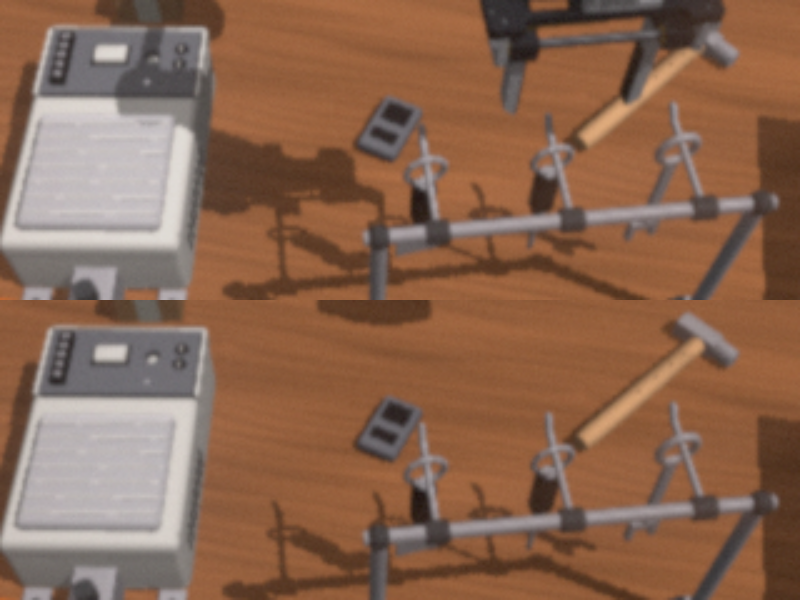

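The probe hangs back on the middle hook, at (258,199) in the wrist view and still between frames. In the before/after scene pair all three tools are where they started. The gripper is open and clear above, so I'll hand in.

```bash
python3 -c "
from h import *
print(r.finish_job())"
```

```text
the job is handed in; nothing more can be done
None
```

The job is done and handed in at about 27 s of the 64 s allowed. I lifted the probe off the middle hook, held the recessed button down, hung the probe back on the same hook and let go. The hand-in gives no verdict.

- **Press:** the force on the button reached about 9 N, above the 5 N full-travel spring load, so it was on its stop. It stayed there for more than 1.25 s. The plunger's travel was not measured directly.
- **Release:** after I lifted off, the force returned to the probe's weight. I did not measure the button springing back. The panel was in shadow in the last scene picture, so that picture does not confirm it.
- **Run button:** it was about 48 mm from the probe tip, and nothing came near it.
- **End check:** the ring is about 72 mm out on its hook, within a millimetre or so of where it hung. The handle is upright and did not move between two frames. The scraper and spanner look unmoved, and the gripper is open about 70 mm above the hook.
- **Disagreement:** the fingers closed to 41 mm, not the handle's 22 mm. They clamped the sides of the ring instead of the handle. The probe stayed straight and did not slip, so I kept that grip.

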